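# Lock the spice tubes into their rack

### The arm

A 7-joint arm with a two-finger parallel gripper is mounted at the origin on a cart in front of the work surface, level with it; the furniture and walls round the work are solid. World frame = base frame: x ahead of the robot, y to its left, z up, the work surface at z = 0. Lengths are in mm, angles in rad, forces in N, time in s.
With the tool pointing down it reaches from about 400 to 875 mm from the base axis. Payload 19.3 kg.
Tool frame: the origin (TCP) lies at the very end of the fingers, on their centre line; the grasp point (between the pads) lies 19 mm behind it (grip_point_offset is the z of the grasp point in the tool frame, in mm); z points along the fingers, x is the direction in which the jaws open and shut, and the axes are right-handed (so a half turn about z gives the same grasp; the last joint's range is limited). The gripper opens to 85 mm and grips with 20 to 120 N. Pads are 22 mm wide; open, the fingers measure 114 mm over their backs; the gripper's body (76 mm by 85 mm) begins 54 mm behind the grasp point. The pads swing forward as they close: fully open they stand 13 mm farther back than shut.
Start: joints at [1.228, 0.521, -0.036, 1.599, 0.021, 1.021, -0.113], TCP at [168.365, -601.887, 231.291] pointing down, gripper open.
Joint ranges: [-2.91, 2.91], [-0.3, 2.13], [-1.5, 1.42], [0.17, 2.43], [-1.26, 4.41], [0.16, 1.93], [-2.52, 2.52]. Speed limits (rad/s): [1.89, 1.89, 2.39, 2.39, 3.01, 3.01, 3.01].

### API

Orientations are given as a 3x3 rotation matrix whose columns are the frame's x, y, z axes.
In Python, from workcell import movep, movel, goto_joints, open_gripper, clamp, wait, inverse_kinematics, read_state, camera, PlanningError, finish_job, grip_point_offset gives the robot as it stands. Calls block until the motion is done:
- movep(position, orientation): joint-space move of the TCP to a pose.
- movel(position, frame=None, max_speed=150, guard=None): straight line of the TCP; frame=None keeps the orientation; max_speed is the mean speed in mm/s. With guard (N) it stops when the force on the tool has changed by that much, and returns True; else False.
- goto_joints(angles): joint-space move.
- open_gripper() and clamp(): open the fingers fully, or close them until they stop; the grip force is fixed at half the most.
- wait(seconds).
- inverse_kinematics(position, orientation): joint angles nearest the present ones, or None.
- read_state(): the state.
- camera(name): name is "side" or "top"; returns a dict with "image" (480x640x3 uint8, blue, green, red), "range_z" (480x640 float32, mm along the optical axis (not along the pixel's ray), 0 where there is no reading), "fx", "fy", "cx", "cy" (pixels), "dist_coeffs" ([k1, k2, p1, p2, k3] as OpenCV has them; the pictures are not rectified), "cam_to_world" (4x4, takes a point from camera to world coordinates). Camera axes: x right, y up, looking along -z (the intrinsics and any distortion apply to the point x, -y, -z); pixel columns grow to the right and rows downward; lengths in mm; the calibration is good to about 2 mm. A picture is of the moment at which its call begins.
A pose or a line that the arm cannot do raises PlanningError and nothing moves.
- finish_job(): hands the job in, once; it reports no verdict.
The state is a dict: "time": time; "qpos": joint angles; "qvel": joint speeds; "joint_efforts": joint torques, N m; "eef_pos": TCP position; "tool_rot": TCP orientation; "ft_force": force on the tool from outside, world axes, zero at the start; "torque": the same for the moment, N m; "finger_gap": finger opening in mm.
Only numpy, scipy, OpenCV 4.12 (cv2) and the standard library are available. Lean on these libraries where they do the work, as an engineer would, in place of code of your own. Each camera call takes 0.05 s, during which the arm holds its last target.

### The job

Make the spice rack ready to carry: stand the loose spice tube in the rack's empty hole and turn both tubes so that the eyes on their tops line up with the eyes in the rack's two end plates. Then take the locking rod off the chopping board and thread it from the left end through all four eyes until its handle sits fully home against the left end plate, and let go. Keep the tubes upright and leave the other things alone.

Things in the scene. Friction and masses are not known exactly. Their poses are not given: they have to be found in the camera images.
- rack: Wooden spice rack fixed to the worktop, 76 x 150 x 129 mm. Origin: centre of its underside; z up; y = line of the eyes, pointing to its left end. Foot board 10 mm thick; deck 60 mm wide (z 40 to 46) with two 33 mm through holes at y = +24 and -24; tubes stand through them on the foot board. At y = +66 and -66 an end plate 10 mm thick, 28 mm wide (60 below z = 50), 129 mm high, has a round eye
- eye_left (a point): centre of the left end plate's eye (17 mm diameter) on its outer face: rack x = 0, y = +71, z = 114 mm. The rod goes in here, in the direction of rack -y
- eye_right (a point): centre of the right end plate's eye (17 mm diameter) on its outer face: rack x = 0, y = -71, z = 114 mm
- hole_left (a point): left tube place: point on the rack's axis where the centre of a tube's underside stands (rack y = +24, z = 10 mm)
- hole_right (a point): right tube place (rack y = -24, z = 10 mm)
- tube_a: spice tube standing in the rack's left hole, free to turn there, its eye 17 to 40 degrees out of line. Metal can, 30 mm diameter, 122 mm high, about 90 g; origin: centre of the underside, z up. Above z = 86 mm its black top is a flat upright tab 34 mm wide (x), 12 mm thick (y), with an 18 mm eye through it along y. In line: its y parallel to the rack's y, either way round
- tube_a_eye (a point): centre of tube_a's eye, 104 mm above its underside, on its axis; the tab can be gripped here across its 34 mm width to turn or lift the tube
- tube_b: the second spice tube, the same in shape, size and axes as tube_a; it stands loose on the worktop to the right of the rack, beside the salt shaker
- tube_b_eye (a point): centre of tube_b's eye (104 mm above its underside, on its axis)
- rod: locking rod, 200 mm long, about 70 g: steel shaft 12 mm diameter, 155 mm long (last 8 mm tapered), to -y; dark wooden handle 14 mm wide (x), 45 mm long, to +y, from 10 mm above to 22 mm below the shaft's axis. Origin: on the axis at the shoulder, the handle's front face. The shaft lies on the chopping board, axis 28 mm above the worktop; the handle overhangs its left edge, flat sides upright
- rod_tip (a point): the shaft's tip (rod y = -155 mm)
- rod_handle (a point): middle of the handle's length, on the shaft's axis (rod y = +22.5 mm); the place to grip across the 14 mm width
- salt_shaker: bystander: round salt shaker, 44 mm diameter, 90 mm high, origin at the centre of its underside; it stands near the loose tube
- jam_jar: bystander: jam jar, 76 mm diameter, 95 mm high, behind the rack beside the microwave, origin at the centre of its underside

How it is judged (in metres and radians):
On the way, in this order (a step that is already met when the one before it is completed fails the run):
1. both tubes stand in the rack's holes with their eyes in line, the rod not yet in (angle between the y axis of each of tube_a, tube_b and the y axis of rack, either way round below 0.25 rad and ((distance between tube_a and hole_left below 0.005 m and distance between tube_b and hole_right below 0.005 m) or (distance between tube_b and hole_left below 0.005 m and distance between tube_a and hole_right below 0.005 m)) and y of rod_tip in the frame of rack above 0.055 m), for 0.2 s.
2. the rod's tip has entered the left end plate's eye and the first tube's eye (y of rod_tip in the frame of rack below 0.018 m and x of rod_tip in the frame of rack between -0.01 and 0.01 m and z of rod_tip in the frame of rack between 0.104 and 0.124 m).
At the end, for the whole second after the job is handed in: Rod at rest through all four eyes: shoulder within 7 mm of the left eye's centre, tip at least 5 mm beyond the right end plate and within 7 mm of the eyes' line sideways and in height; one tube in each hole, underside within 6 mm of its place, upright within 0.12 rad (distance between rod and eye_left below 0.007 m and y of rod_tip in the frame of rack below -0.076 m and x of rod_tip in the frame of rack between -0.007 and 0.007 m and z of rod_tip in the frame of rack between 0.107 and 0.121 m and ((distance between tube_a and hole_left below 0.006 m and distance between tube_b and hole_right below 0.006 m) or (distance between tube_b and hole_left below 0.006 m and distance between tube_a and hole_right below 0.006 m)) and angle between each of tube_a, tube_b's own z axis and vertical below 0.12 rad and linear speed of rod below 0.02 m/s); the robot touches nothing.
It fails at once if a tube is tipped over (angle between any of tube_a, tube_b's own z axis and vertical above 0.7 rad).
It fails at once if a bystander (salt shaker or jam jar) is shifted by more than 30 mm (distance of any of salt_shaker, jam_jar from where it was at the start of the episode above 0.03 m).
It also fails if it takes over 62 s, if anything falls off the work surface, if the arm or the gripper's body presses on something with over 40 N, if the wrist force passes 120 N, or if a joint passes its speed limit or range.

## Working session

There is one attempt and no reset: what is moved stays moved. The work goes in short steps, each a Python script; the robot and the scene stay as the last script left them, time stands still between calls to the robot, and variables do not carry over. Pictures are saved under pics/ and viewed, and the job is handed in when it is done.

```bash
ls; mkdir -p pics; python3 - <<'E'
from workcell import *
import cv2,numpy as np,pickle
s=read_state();print(s['time'],s['eef_pos'],s['tool_rot'],s['finger_gap'],grip_point_offset)
for n in('side','top'):
    c=camera(n);pickle.dump(c,open(f'{n}0.pkl','wb'));cv2.imwrite(f'pics/{n}0.png',c['image'])
    print(n,c['fx'],c['fy'],c['cx'],c['cy'],c['dist_coeffs'],np.round(c['cam_to_world'],3).tolist())
E
```

```text
pics
0.0 [ 168.26036086 -601.57588948  230.71171738] [[ 2.69346916e-01 -9.63043152e-01 -3.56211264e-04]
 [-9.63042508e-01 -2.69347149e-01  1.11444237e-03]
 [-1.16920058e-03  4.28749739e-05 -9.99999316e-01]] 85.55462855079803 -18.700000000000003
side 602.304967559278 602.304967559278 325.09326518967436 243.9969578215245 [-0.01086146  0.          0.          0.          0.        ] [[0.96, 0.101, -0.261, 221.202], [-0.279, 0.392, -0.877, -1158.325], [0.013, 0.914, 0.405, 623.107], [0.0, 0.0, 0.0, 1.0]]
top 546.6243596891417 546.6243596891417 321.2130036982025 244.26318211593565 [-0.09271426  0.          0.          0.          0.        ] [[-0.026, 0.995, -0.101, 460.821], [-1.0, -0.025, 0.015, -17.852], [0.013, 0.101, 0.995, 1247.577], [0.0, 0.0, 0.0, 1.0]]
```

View pics/side0.png

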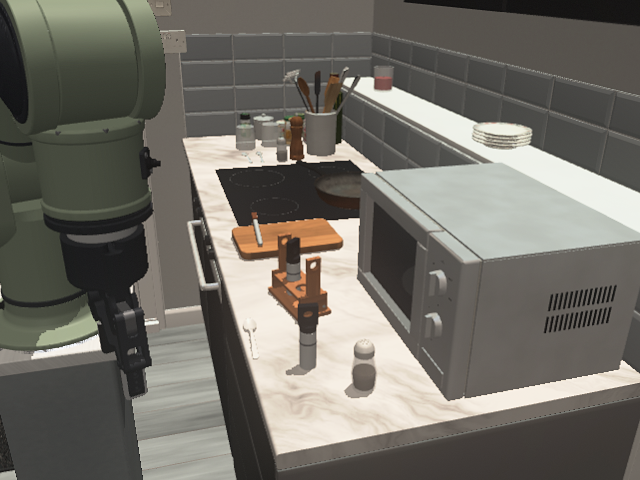

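View pics/top0.png

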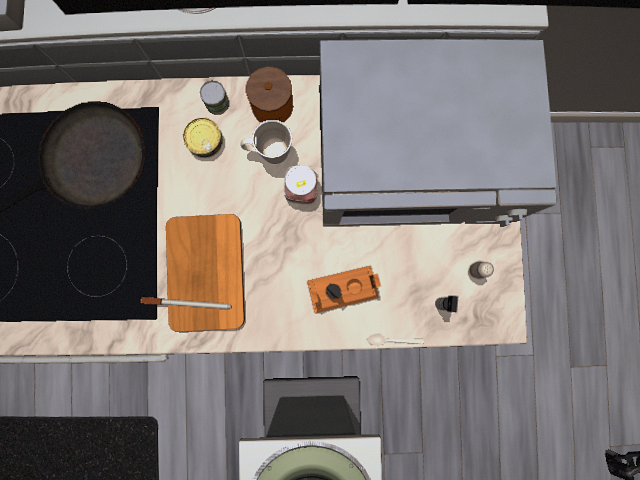

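```bash
cat > h.py <<'E'
import numpy as np,cv2,pickle
def load(f): return pickle.load(open(f,'rb'))
def K(c): return np.array([[c['fx'],0,c['cx']],[0,c['fy'],c['cy']],[0,0,1]])
def ray(c,uv):
    uv=np.asarray(uv,float).reshape(-1,1,2)
    p=cv2.undistortPoints(uv,K(c),np.array(c['dist_coeffs'],float)).reshape(-1,2)
    d=np.c_[p[:,0],-p[:,1],-np.ones(len(p))]
    M=np.asarray(c['cam_to_world']);return M[:3,3],d@M[:3,:3].T
def onz(c,uv,z):
    o,d=ray(c,uv);t=(z-o[2])/d[:,2];return o+d*t[:,None]
def cloud(c):
    h,w=c['range_z'].shape;v,u=np.mgrid[:h,:w]
    o,d=ray(c,np.c_[u.ravel(),v.ravel()]);P=o+d*c['range_z'].reshape(-1,1)
    P[c['range_z'].ravel()==0]=np.nan;return P.reshape(h,w,3)
def proj(c,P):
    M=np.linalg.inv(np.asarray(c['cam_to_world']));q=np.atleast_2d(P)@M[:3,:3].T+M[:3,3]
    q=q*[1,-1,-1];return cv2.projectPoints(q.reshape(-1,1,3),np.zeros(3),np.zeros(3),K(c),np.array(c['dist_coeffs'],float))[0].reshape(-1,2)
def crop(c,x0,y0,x1,y1,f,k):
    cv2.imwrite(f,cv2.resize(c['image'][y0:y1,x0:x1],None,fx=k,fy=k,interpolation=cv2.INTER_CUBIC))
E
python3 - <<'E'
from h import *
t=load('top0.pkl');s=load('side0.pkl')
crop(t,300,240,500,350,'pics/t1.png',4);crop(t,130,270,250,340,'pics/t2.png',6)
crop(s,230,200,390,400,'pics/s1.png',3)
for c,n in((t,'t'),(s,'s')):
    print(n,(c['range_z']>0).mean())
P=cloud(t)
for uv in[(343,288),(334,291),(447,303),(482,269),(300,183),(200,303),(150,300),(200,250),(430,198),(430,130),(400,300),(373,288),(312,296)]:
    print(uv,P[uv[1],uv[0]].round(1))
E
```

```text
t 0.996005859375
s 0.9961100260416667
(343, 288) [485.3 -81.8  45.1]
(334, 291) [477.9 -58.7 133.1]
(447, 303) [ 446.4 -300.2   88.1]
(482, 269) [ 516.8 -381.    84.5]
(300, 183) [711.3   6.3  94.7]
(200, 303) [460.2 235.4  32.3]
(150, 300) [469.2 346.   37.4]
(200, 250) [579.8 238.   16. ]
(430, 198) [ 642.2 -236.4  258.7]
(430, 130) [ 772.6 -243.7  256.3]
(400, 300) [ 455.3 -213.7   -0.7]
(373, 288) [ 483.2 -145.8   64.3]
(312, 296) [469.  -13.7 129.5]
```

View pics/t1.png

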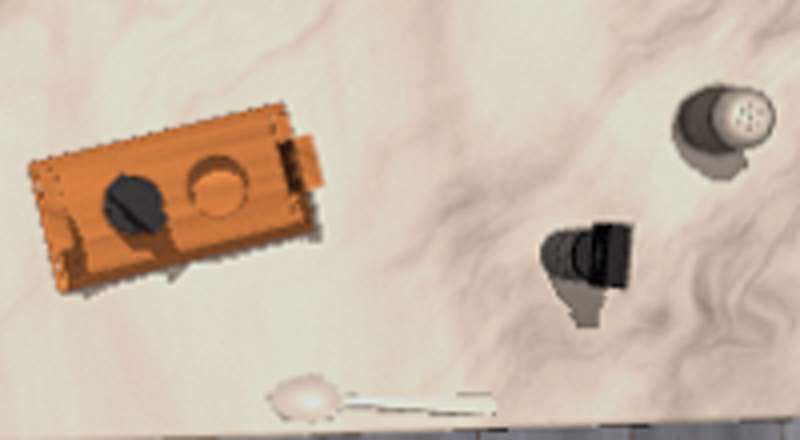

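View pics/t2.png

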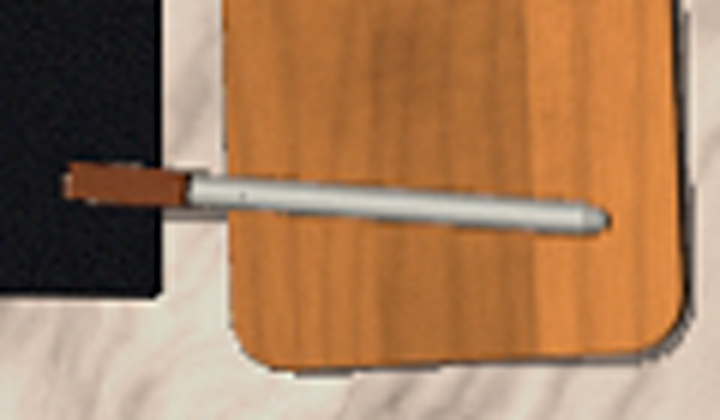

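View pics/s1.png

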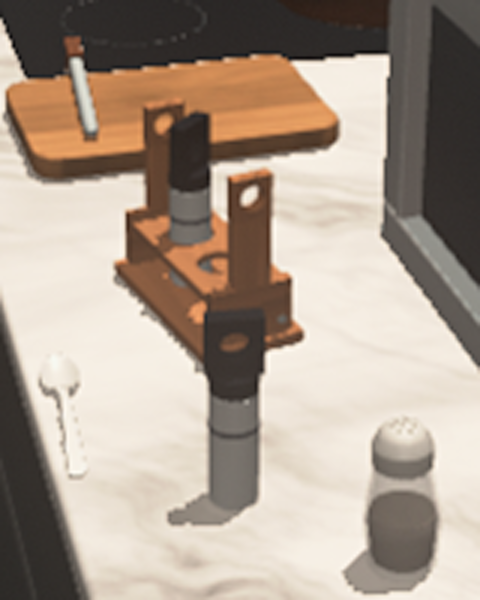

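```bash
cat > m.py <<'E'
from h import *
def rect(P,msg):
    P=P[:, :2].astype(np.float32);r=cv2.minAreaRect(P);print(msg,len(P),[np.round(x,1) for x in r[:2]],round(r[2],1),'box',cv2.boxPoints(r).round(1).tolist())
def sel(P,x0,x1,y0,y1,z0,z1):
    Q=P.reshape(-1,3);m=(Q[:,0]>x0)&(Q[:,0]<x1)&(Q[:,1]>y0)&(Q[:,1]<y1)&(Q[:,2]>z0)&(Q[:,2]<z1);return Q[m]
E
python3 - <<'E'
from m import *
for n in('top','side'):
    P=cloud(load(n+'0.pkl'));print(n)
    rect(sel(P,400,560,-160,10,125,140),'plates')
    rect(sel(P,400,560,-40,10,124,140),'platesL')
    rect(sel(P,400,560,-160,-105,124,140),'platesR')
    rect(sel(P,400,560,-160,10,38,52),'deck')
    rect(sel(P,400,560,-160,10,7,15),'foot')
    rect(sel(P,400,560,-95,-35,112,140),'tubeA')
    rect(sel(P,400,560,-95,-35,124,140),'tubeAtop')
    rect(sel(P,400,480,-340,-250,90,140),'tubeB')
    rect(sel(P,400,480,-340,-250,120,140),'tubeBtop')
    rect(sel(P,400,480,-340,-250,20,80),'tubeBbody')
    rect(sel(P,480,560,-420,-340,20,100),'salt')
    rect(sel(P,400,520,150,310,24,45),'shaft')
    rect(sel(P,400,520,310,400,24,60),'handle')
    print('floor',np.nanmedian(sel(P,430,470,-230,-180,-20,20)[:,2]))
    m=sel(P,560,700,-400,-50,60,250);print('microw',m[:,0].min() if len(m) else None)
E
```

```text
top
plates 226 [array([482.8, -83. ]), array([ 31.3, 141.8])] 11.3 box [[453.6000061035156, -16.600000381469727], [481.3999938964844, -155.60000610351562], [512.0, -149.39999389648438], [484.20001220703125, -10.399999618530273]]
platesL 67 [array([470. , -18.3]), array([27.6,  9.4])] 12.7 box [[455.5, -16.700000762939453], [457.6000061035156, -25.899999618530273], [484.5, -19.799999237060547], [482.5, -10.600000381469727]]
platesR 67 [array([ 497.5, -147.3]), array([27.7,  9.7])] 11.8 box [[482.8999938964844, -145.5], [484.8999938964844, -154.89999389648438], [512.0999755859375, -149.1999969482422], [510.1000061035156, -139.8000030517578]]
deck 1255 [array([483.6, -83.2]), array([ 60.1, 142.1])] 12.0 box [[439.5, -20.0], [469.1000061035156, -159.0], [527.7999877929688, -146.5], [498.20001220703125, -7.5]]
foot 561 [array([481., -79.]), array([121.6, 162.2])] 16.1 box [[400.0, -18.0], [445.1000061035156, -173.8000030517578], [561.9000244140625, -140.0], [516.7999877929688, 15.800000190734863]]
tubeA 98 [array([478.6, -59.5]), array([32., 12.])] 45.2 box [[463.1000061035156, -66.699996
[... 3855 characters left out ...]
035156]]
salt 1007 [array([ 516.1, -396.6]), array([35.2, 40.5])] 34.8 box [[490.1000061035156, -390.0], [513.2000122070312, -423.20001220703125], [542.0999755859375, -403.1000061035156], [519.0, -369.8999938964844]]
shaft 251 [array([457.6, 229.4]), array([159.4, 114.2])] 88.3 box [[398.20001220703125, 151.39999389648438], [512.2999877929688, 148.0], [516.9000244140625, 307.3999938964844], [402.79998779296875, 310.70001220703125]]
handle 51 [array([466.9, 335.4]), array([48.6, 13.3])] 85.8 box [[458.5, 311.6000061035156], [471.79998779296875, 310.6000061035156], [475.29998779296875, 359.1000061035156], [462.1000061035156, 360.1000061035156]]
floor 1.5577026464887354
microw 624.3403731867904
```

```bash
cat >> h.py <<'E'
def R(a):
    a=np.radians(a);c,s=np.cos(a),np.sin(a);return np.array([[c,s,0],[s,-c,0],[0,0,-1.]])
A=12.0; C=np.array([483.8,-83.0]); RX=np.array([np.cos(np.radians(A)),np.sin(np.radians(A))]); RY=np.array([-RX[1],RX[0]])
def rk(x,y,z): return np.r_[C+x*RX+y*RY,z]
E
python3 - <<'E'
from m import *
from workcell import inverse_kinematics
t=load('top0.pkl');im=t['image'].astype(int)
# rod
P=cloud(t)
b,g,r=im[...,0],im[...,1],im[...,2]
Q=sel(P,440,500,140,375,30,60)
d=Q[:,0]
import sys
# grey shaft
m=np.zeros(im.shape[:2],bool);sub=(slice(290,315),slice(155,240))
m[sub]=(((im.max(2)-im.min(2))<35)&(im.max(2)>130))[sub]
v,u=np.nonzero(m&(P[...,2]>25));p=onz(t,np.c_[u,v],33)[:,:2].astype(np.float32)
vx,vy,x0,y0=cv2.fitLine(p,cv2.DIST_HUBER,0,.01,.01).ravel();print('shaft',vx,vy,x0,y0,p[:,1].min(),p[:,1].max(),np.degrees(np.arctan2(-vx/vy,1)))
hs=P[290:310,138:162].reshape(-1,3);hs=hs[hs[:,2]>25]
rect(hs,'handle');print(np.median(hs[:,2]))
for nm,p,a in[('B',[446,-307,85],-4.5),('Bup',[446,-307,235],-4.5),('Rup',rk(0,-24,235),A),('Rdn',rk(0,-24,95),A),('A',rk(0,24,95),45),('A2',rk(0,24,95),A),('rod',[466,335,9],-3),('ins',rk(0,290,95),A),('ins2',rk(0,93.5,95),A)]:
    for f in(0,180):
        q=inverse_kinematics(p,R(a+f));print(nm,f,None if q is None else np.round(q,2))
E
```

```text
shaft 0.096082605 0.99537337 459.5424 245.815 168.55275 324.756 -5.5136333
handle 132 [array([468.6, 343.9]), array([44., 14.])] 84.9 box [[459.70001220703125, 322.6000061035156], [473.6000061035156, 321.29998779296875], [477.5, 365.20001220703125], [463.6000061035156, 366.3999938964844]]
38.16156422652807
B 0 [ 0.74  0.61 -0.33  1.92  0.31  0.66  0.13]
B 180 [ 0.26  0.63  0.33  1.95 -0.33  0.62 -2.42]
Bup 0 [ 0.81  0.41 -0.42  1.8   0.2   0.97  0.23]
Bup 180 [ 0.16  0.42  0.46  1.84 -0.22  0.94 -2.51]
Rup 0 [ 0.59  0.37 -0.63  1.89  0.27  0.96  0.05]
Rup 180 [-0.49  0.42  0.79  1.95 -0.37  0.93 -2.46]
Rdn 0 [ 0.51  0.58 -0.55  2.02  0.48  0.67 -0.14]
Rdn 180 [-0.16  0.57  0.35  2.05 -0.34  0.58 -2.51]
A 0 [ 0.5   0.59 -0.67  2.06  0.57  0.69  0.25]
A 180 [ 0.    0.51 -0.01  2.08  0.    0.55 -2.36]
A2 0 [ 0.43  0.56 -0.56  2.06  0.49  0.65 -0.25]
A2 180 [-0.35  0.57  0.47  2.1  -0.47  0.58 -2.48]
rod 0 [-0.33  0.82 -0.57  1.85  0.69  0.68 -1.36]
rod 180 [ 0.05  1.19 -1.28  1.83  1.25  1.21  1.42]
ins 0 [ 0.23  0.76 -1.12  2.08  0.9   0.91 -1.2 ]
ins 180 [ 0.31  0.87 -1.28  2.07  1.01  1.04  1.85]
ins2 0 [ 0.33  0.55 -0.61  2.1   0.53  0.64 -0.44]
ins2 180 [-0.59  0.58  0.61  2.15 -0.61  0.58 -2.48]
```

```bash
python3 - <<'E'
from m import *
from workcell import *
T=lambda:round(read_state()['time'],2)
b=np.array([446.2,-306.9]);a=-4.7
movep(np.r_[b,175],R(a));print(T())
movel(np.r_[b,85],R(a),max_speed=120,guard=15);print(T(),read_state()['eef_pos'].round(1))
clamp();s=read_state();print(T(),s['finger_gap'],s['ft_force'].round(1))
movel(np.r_[b,240],R(a));print(T(),read_state()['finger_gap'])
movep(rk(0,-24,240),R(A));print(T(),read_state()['eef_pos'].round(1))
for n in('side','top'):
    c=camera(n);pickle.dump(c,open(f'{n}1.pkl','wb'))
crop(load('side1.pkl'),200,100,400,340,'pics/s2.png',2.5);crop(load('top1.pkl'),250,200,450,350,'pics/t3.png',4)
P=cloud(load('side1.pkl'))
rect(sel(P,420,560,-170,-60,150,222),'tube side')
rect(sel(P,420,560,-170,-60,225,285),'tab side')
E
```

```text
1.62
2.52 [ 446.5 -307.1   85.6]
3.04 33.15489896252155 [-2.  -0.1  7.6]
4.22 33.275949204708866
5.06 [ 488.6 -106.8  239.7]
tube side 492 [array([ 487.8, -115.6]), array([22.2, 29.9])] 80.0 box [[471.20001220703125, -124.0], [500.6000061035156, -129.1999969482422], [504.5, -107.30000305175781], [475.0, -102.0999984741211]]
tab side 767 [array([ 493.1, -109.2]), array([78.6, 29.1])] 16.4 box [[451.29998779296875, -106.4000015258789], [459.5, -134.3000030517578], [534.9000244140625, -112.0999984741211], [526.7000122070312, -84.19999694824219]]
```

View pics/s2.png

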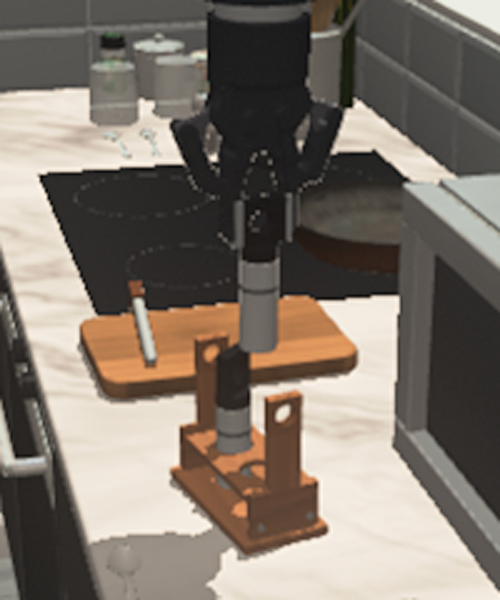

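View pics/t3.png

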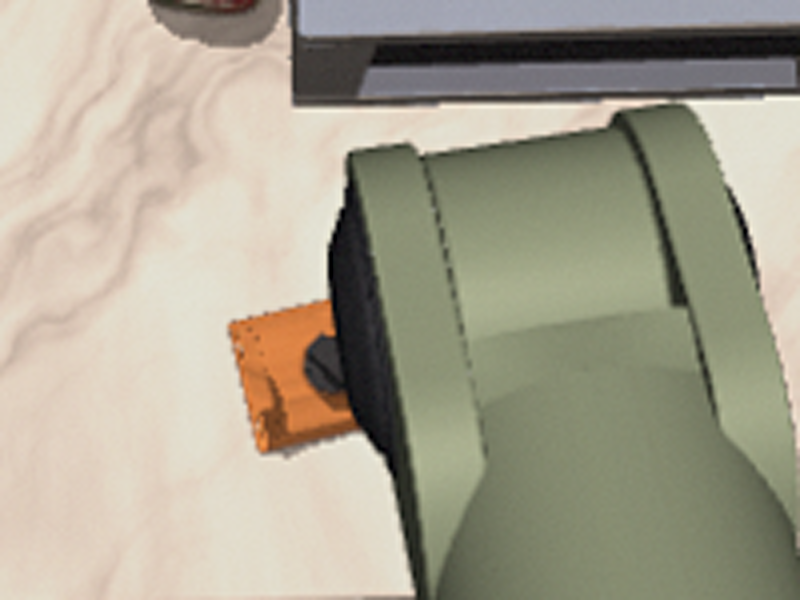

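```bash
cat >> m.py <<'E'
from scipy.optimize import least_squares
def circ(Q,x0):
    # tilted-cylinder fit radius 15: centre at mean z, slope
    zm=Q[:,2].mean()
    f=lambda p:np.hypot(Q[:,0]-p[0]-p[2]*(Q[:,2]-zm),Q[:,1]-p[1]-p[3]*(Q[:,2]-zm))-15
    r=least_squares(f,[*x0,0,0],loss='soft_l1',f_scale=1.);return r.x.round(3),round(zm,1),len(Q),np.abs(r.fun).mean().round(2)
E
python3 - <<'E'
from m import *
P1=cloud(load('side1.pkl'));P0=cloud(load('side0.pkl'))
h=rk(0,-24,0)
print('held',circ(sel(P1,h[0]-18,h[0]+18,h[1]-25,h[1]+20,160,218),h[:2]),h)
print('B0',circ(sel(P0,425,465,-335,-285,10,75),[446,-307]))
l=rk(0,24,0)
print('A0',circ(sel(P0,l[0]-18,l[0]+18,l[1]-20,l[1]+20,58,90),l[:2]),l)
E
```

```text
held (array([ 4.89373e+02, -1.06379e+02, -0.00000e+00, -3.00000e-03]), np.float64(189.4), 442, np.float64(1.27)) [ 488.78988058 -106.47554242    0.        ]
B0 (array([ 4.46352e+02, -3.06195e+02,  2.00000e-03, -6.00000e-03]), np.float64(42.7), 542, np.float64(0.97))
A0 (array([ 4.79853e+02, -5.80920e+01,  1.40000e-02,  5.00000e-03]), np.float64(73.8), 189, np.float64(1.29)) [478.81011942 -59.52445758   0.        ]
```

```bash
python3 - <<'E'
from m import *
from workcell import *
T=lambda:round(read_state()['time'],2)
movel(rk(0,-24,145),R(A));print(T(),read_state()['eef_pos'].round(1),read_state()['ft_force'].round(1))
g=movel(rk(0,-24,95.5),R(A),max_speed=50,guard=12);s=read_state();print(g,T(),s['eef_pos'].round(1),s['ft_force'].round(1),s['finger_gap'])
c=camera('side');pickle.dump(c,open('side2.pkl','wb'));crop(c,230,180,360,340,'pics/s3.png',3.5)
E
```

```text
5.94 [ 489.2 -106.6  145.6] [ 0.4  0.3 -0.8]
True 6.92 [ 488.6 -106.4   95.4] [-1.8  0.1  9.8] 33.44740625523328
```

View pics/s3.png

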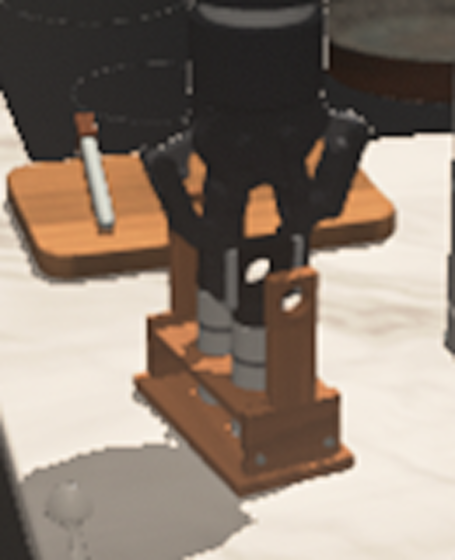

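```bash
python3 - <<'E'
from m import *
from workcell import *
T=lambda:round(read_state()['time'],2)
open_gripper()
movel(rk(0,-24,165),R(A),max_speed=200);print(T())
movep(rk(0,24,165),R(44.5));print(T())
g=movel(rk(0,24,95),R(44.5),max_speed=120,guard=15);print(g,T())
clamp();s=read_state();print(T(),s['finger_gap'],s['ft_force'].round(1))
g=movel(rk(0,24,95.3),R(A),max_speed=40);s=read_state();print(g,T(),s['eef_pos'].round(1),s['ft_force'].round(1),s['finger_gap'],s['tool_rot'][:2,0])
open_gripper()
movel(rk(0,24,165),R(A),max_speed=200);print(T())
movep(np.r_[440,150,230],R(A));print(T())
for n in('side','top'):
    c=camera(n);pickle.dump(c,open(f'{n}3.pkl','wb'))
crop(load('side3.pkl'),230,180,360,340,'pics/s4.png',3.5);crop(load('top3.pkl'),280,240,400,330,'pics/t4.png',5)
P=cloud(load('top3.pkl'))
rect(sel(P,455,510,-80,-35,126,140),'A');rect(sel(P,455,510,-132,-84,126,140),'B')
rect(sel(P,400,560,-40,10,124,140),'platesL')
rect(sel(P,400,560,-160,-135,124,140),'platesR')
print(rk(0,24,0),rk(0,-24,0))
E
```

```text
8.03
8.51
False 9.24
9.78 33.236459697285454 [-2.6 -0.8  8. ]
False 10.49 [479.  -59.5  95.5] [-1.9 -0.8  4.1] 32.87479775155971 [0.97754281 0.21073663]
11.55
12.44
A 102 [array([478.6, -59.2]), array([33.5, 11.9])] 12.6 box [[460.8999938964844, -57.0], [463.5, -68.5999984741211], [496.20001220703125, -61.29999923706055], [493.6000061035156, -49.70000076293945]]
B 102 [array([ 487.5, -107.4]), array([33.6, 12.1])] 9.5 box [[470.0, -104.19999694824219], [472.0, -116.0999984741211], [505.1000061035156, -110.5999984741211], [503.1000061035156, -98.69999694824219]]
platesL 67 [array([470. , -18.2]), array([27.6,  9.4])] 12.6 box [[455.5, -16.700000762939453], [457.6000061035156, -25.799999237060547], [484.5, -19.799999237060547], [482.3999938964844, -10.699999809265137]]
platesR 69 [array([ 497.6, -147.4]), array([27.8, 10.2])] 12.5 box [[482.8999938964844, -145.39999389648438], [485.1000061035156, -155.39999389648438], [512.2999877929688, -149.39999389648438], [510.1000061035156, -139.39999389648438]]
[478.81011942 -59.52445758   0.        ] [ 488.78988058 -106.47554242    0.        ]
```

View pics/s4.png

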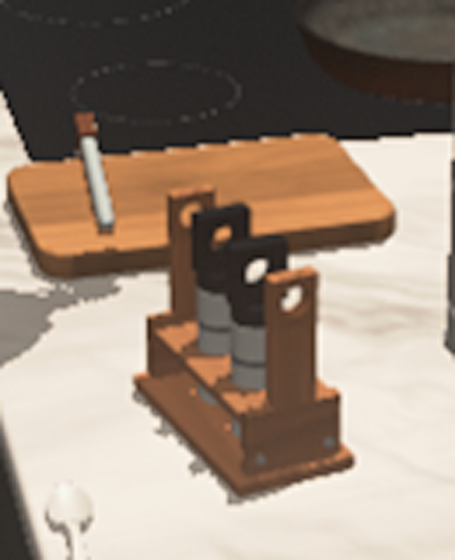

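View pics/t4.png

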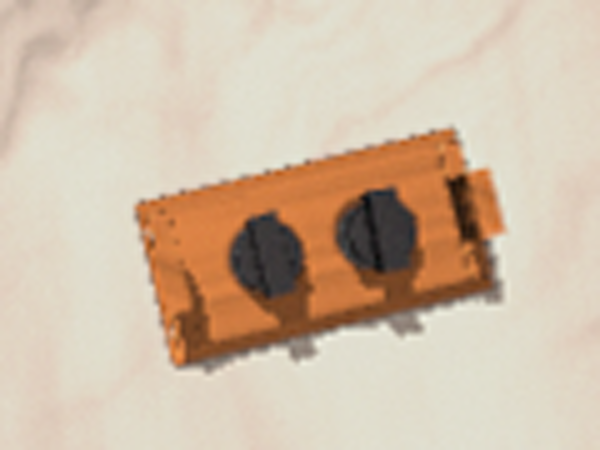

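```bash
python3 - <<'E'
from m import *
from workcell import *
T=lambda:round(read_state()['time'],2)
h=np.array([468.4,343.9]);a=-5.4
movep(np.r_[h,100],R(a));print(T())
g=movel(np.r_[h,9.5],R(a),max_speed=100,guard=15);print(g,T(),read_state()['eef_pos'].round(1))
clamp();s=read_state();print(T(),s['finger_gap'],s['ft_force'].round(1))
movel(np.r_[h,95],R(a),max_speed=100);s=read_state();print(T(),s['finger_gap'])
p=rk(0,277.5,95);movep(p,R(A));s=read_state();print(T(),s['eef_pos'].round(1),p,s['tool_rot'][:,0].round(3),s['tool_rot'][:,2].round(4))
for n in('side','top'):
    c=camera(n);pickle.dump(c,open(f'{n}4.pkl','wb'))
crop(load('side4.pkl'),200,160,360,320,'pics/s5.png',3.5);crop(load('top4.pkl'),180,240,400,350,'pics/t5.png',3.5)
E
```

```text
13.47
False 14.53 [468.7 344.1  10. ]
15.18 13.142781884720156 [ 0.2 -0.   3.2]
16.19 13.031285340627274
16.88 [426.3 188.4  94.9] [426.1045058 188.4359592  95.       ] [0.978 0.207 0.   ] [-1.e-04  3.e-04 -1.e+00]
```

View pics/s5.png

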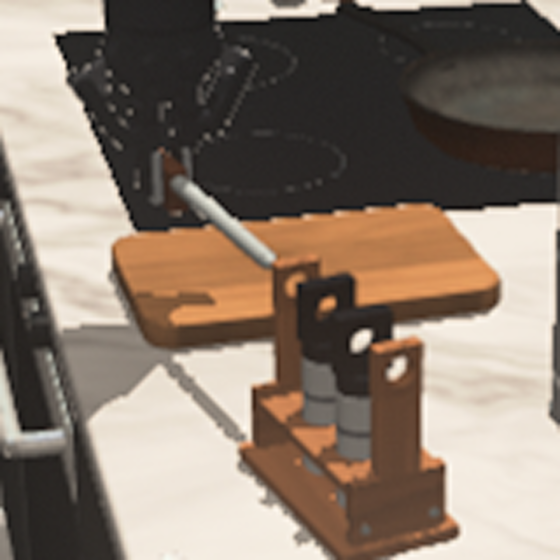

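View pics/t5.png

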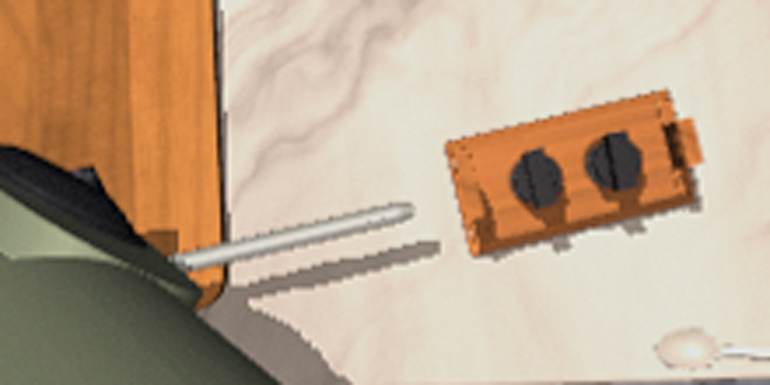

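```bash
cat > rod.py <<'E'
from m import *
def rodfit(f,y0=105,y1=240):
    c=load(f);P=cloud(c);Q=P.reshape(-1,3)
    x=(Q[:,:2]-C)@RX;y=(Q[:,:2]-C)@RY;z=Q[:,2]
    im=c['image'].reshape(-1,3).astype(int);gr=(im.max(1)-im.min(1)<40)
    m=(abs(x)<22)&(y>y0)&(y<y1)&(z>92)&(z<140)&gr
    x,y,z=x[m],y[m],z[m]
    g=lambda p:np.hypot(x-p[0]-p[1]*(y-90),z-p[2]-p[3]*(y-90))-6
    r=least_squares(g,[0,0,114,0],loss='soft_l1',f_scale=1.)
    print(f,'n',len(x),'x@90',r.x[0].round(2),'dx/dy',r.x[1].round(4),'z@90',r.x[2].round(2),'dz/dy',r.x[3].round(4),'res',abs(r.fun).mean().round(2),'tip y',np.percentile(y,[0,1]).round(1))
    xx=(Q[:,:2]-C)@RX;yy=(Q[:,:2]-C)@RY
    for k in(66,-66):
        m=(abs(xx)<10)&(abs(yy-k)<4)&(Q[:,2]>120)&(Q[:,2]<137);
        if m.sum(): print('  plate top z',k,np.median(Q[m,2]).round(1))
        m=(abs(xx)<20)&(abs(yy-k)<8)&(Q[:,2]>124)&(Q[:,2]<137)
        if m.sum(): print('    x range',np.percentile(xx[m],[2,98]).round(1))
if __name__=='__main__':
    import sys
    for f in sys.argv[1:]: rodfit(f)
E
python3 rod.py top4.pkl side4.pkl
python3 - <<'E'
from m import *
# line of shaft centre, image-mask based, top & side
for f,z in(('top4.pkl',114),('side4.pkl',114)):
    c=load(f);P=cloud(c);im=c['image'].astype(int)
    x=(P[...,:2]-C)@RX;y=(P[...,:2]-C)@RY
    m=(abs(x)<20)&(y>105)&(y<225)&(P[...,2]>95)&(P[...,2]<140)&(im.max(2)-im.min(2)<40)
    v,u=np.nonzero(m);d=cv2.fitLine(np.c_[u,v].astype(np.float32),cv2.DIST_HUBER,0,.01,.01).ravel()
    uv=[d[2:]+d[:2]*s for s in(-15,15)]
    p0,p1=proj(c,np.array([rk(0,100,114),rk(0,220,114)]))
    n=np.array([-(p1-p0)[1],(p1-p0)[0]]);n/=np.linalg.norm(n)
    print(f,'px offset of shaft centre from eyes line at both ends',[((q-p0)@n).round(2) for q in uv],'n',n.round(2), 'px/mm', np.linalg.norm(p1-p0)/120)
E
```

```text
top4.pkl n 371 x@90 -0.23 dx/dy 0.0014 z@90 113.69 dz/dy -0.0004 res 1.25 tip y [105.3 106.6]
  plate top z 66 128.5
    x range [-13.2  13.1]
  plate top z -66 129.4
    x range [-13.2  13.2]
side4.pkl n 151 x@90 1.09 dx/dy -0.0002 z@90 115.93 dz/dy -0.0226 res 0.93 tip y [106.8 107.9]
  plate top z 66 129.5
    x range [-13.2  14.7]
  plate top z -66 129.1
    x range [-13.9  13.8]
top4.pkl px offset of shaft centre from eyes line at both ends [np.float64(0.07), np.float64(-0.09)] n [-0.23 -0.97] px/mm 0.48519475003382145
side4.pkl px offset of shaft centre from eyes line at both ends [np.float64(0.44), np.float64(-0.37)] n [ 0.65 -0.76] px/mm 0.23291521120582345
```

```bash
python3 - <<'E'
from rod import *
from workcell import *
T=lambda:round(read_state()['time'],2)
z=95
for y,v in((180,50),(100,50)):
    f0=read_state()['ft_force'];g=movel(rk(0,y,z),R(A),max_speed=v,guard=10);s=read_state();e=s['eef_pos'];print(g,T(),((e[:2]-C)@RX).round(2),((e[:2]-C)@RY).round(2),e[2].round(1),(s['ft_force']-f0).round(1))
    if g:break
for n in('side','top'):
    c=camera(n);pickle.dump(c,open(f'{n}5.pkl','wb'))
crop(load('side5.pkl'),200,160,360,320,'pics/s6.png',3.5);crop(load('top5.pkl'),280,240,400,330,'pics/t6.png',5)
E
```

```text
False 19.07 0.0 180.21 95.0 [ 1.6 -0.3 -0.3]
False 20.82 0.03 100.26 95.0 [0.8 0.1 0.4]
```

View pics/s6.png

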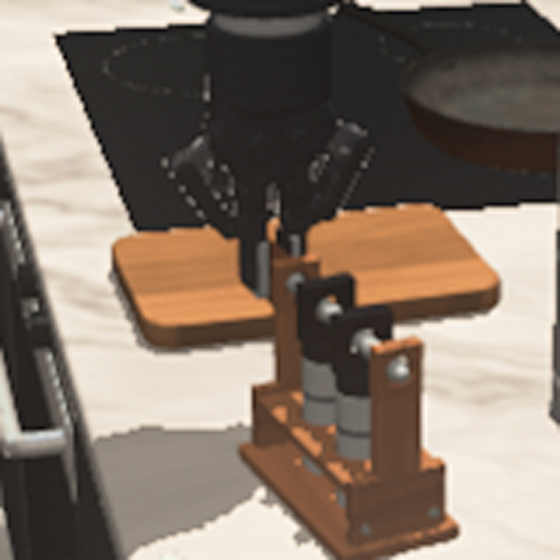

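```bash
python3 - <<'E'
from rod import *
from workcell import *
T=lambda:round(read_state()['time'],2)
def rep(g,f0):
    s=read_state();e=s['eef_pos'];print(g,T(),((e[:2]-C)@RX).round(2),((e[:2]-C)@RY).round(2),e[2].round(1),(s['ft_force']-f0).round(1))
f0=read_state()['ft_force'];g=movel(rk(0,89,95),R(A),max_speed=20,guard=12);rep(g,f0)
y=(read_state()['eef_pos'][:2]-C)@RY
f0=read_state()['ft_force'];g=movel(rk(0,y,92.5),R(A),max_speed=15,guard=6);rep(g,f0)
open_gripper();print(T())
movel(rk(0,y,190),R(A),max_speed=120);movep(np.r_[420,250,260],R(A));print(T())
for n in('side','top'):
    c=camera(n);pickle.dump(c,open(f'{n}6.pkl','wb'))
crop(load('side6.pkl'),200,160,360,320,'pics/s7.png',3.5);crop(load('top6.pkl'),270,240,420,330,'pics/t7.png',5)
E
```

```text
True 21.35 -0.08 93.3 94.8 [-0.1  4.2  1.9]
True 21.57 0.23 93.38 92.9 [-0.8 -3.7  8.2]
22.27
24.23
```

View pics/s7.png

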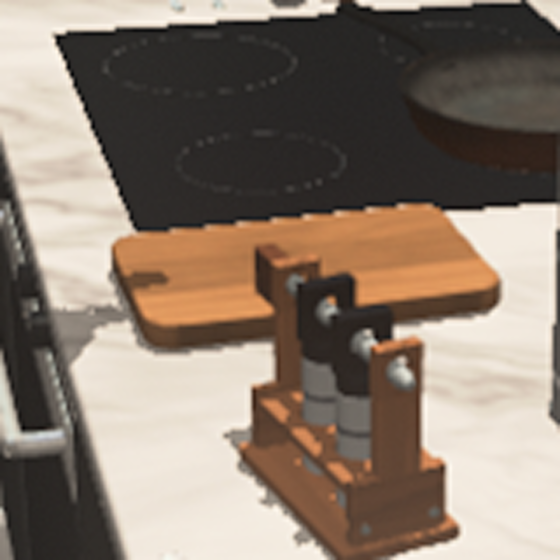

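View pics/t7.png

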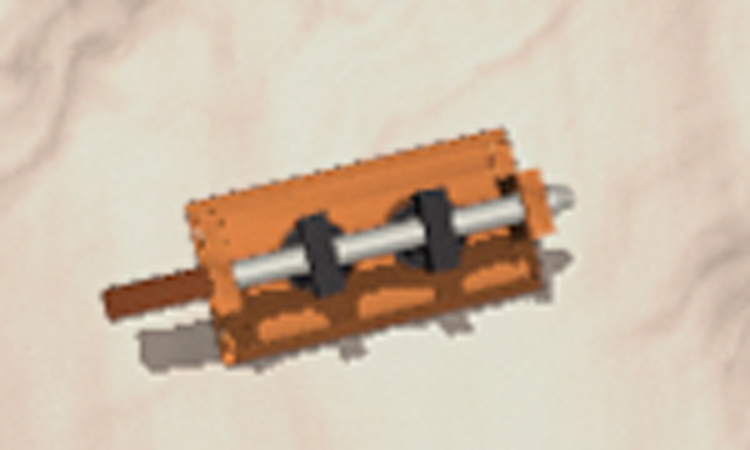

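```bash
python3 - <<'E'
from m import *
for n in('top','side'):
    P=cloud(load(n+'6.pkl')).reshape(-1,3);x=(P[:,:2]-C)@RX;y=(P[:,:2]-C)@RY;z=P[:,2]
    m=(abs(x)<15)&(y>73)&(y<140)&(z>95)&(z<140);print(n,'handle y',y[m].min().round(1),y[m].max().round(1),'x',np.median(x[m]).round(1),'zmax',np.percentile(z[m],[50,95]).round(1))
    m=(abs(x)<12)&(y<-74)&(y>-100)&(z>95)&(z<140);print('tip y',y[m].min().round(1),'x',np.median(x[m]).round(1),'z',np.median(z[m]).round(1),np.percentile(z[m],95).round(1))
P=cloud(load('top6.pkl'))
rect(sel(P,455,510,-80,-35,126,140),'A');rect(sel(P,455,510,-132,-84,126,140),'B')
E
```

```text
top handle y 73.4 116.1 x -0.0 zmax [121.2 125.1]
tip y -83.3 x -0.5 z 115.3 120.0
side handle y 74.2 117.1 x -4.8 zmax [115.9 124.2]
tip y -85.8 x -0.7 z 114.8 118.8
A 100 [array([478.6, -59.1]), array([33.6, 11.9])] 12.1 box [[460.8999938964844, -56.79999923706055], [463.3999938964844, -68.4000015258789], [496.29998779296875, -61.400001525878906], [493.79998779296875, -49.70000076293945]]
B 103 [array([ 487.6, -107.4]), array([33.7, 12.1])] 9.1 box [[470.0, -104.0999984741211], [471.8999938964844, -116.0], [505.1000061035156, -110.69999694824219], [503.20001220703125, -98.69999694824219]]
```

The handle is home, with its end at y ≈ 116 mm (nominal 116) and the tip at y ≈ −84 mm. The tubes haven't moved, so I'm handing in.

```bash
python3 - <<'E'
from workcell import *
finish_job();print(read_state()['time'])
E
```

```text
the job is handed in; nothing more can be done
the job is handed in; nothing more can be done
```

The spice rack is ready to carry, and I handed the job in at about 24.4 s of the 62 s allowed. `finish_job` gives no verdict, so everything below comes from my own checks.

**What I did:** I stood the loose tube (tube_b) in the right hole and turned tube_a about 32° into line. Then I took the rod off the board, threaded it through all four eyes until the handle met the left end plate, let go and moved the arm clear.

**Last checks (both cameras):**

| Check | Measured | Wanted |
|---|---|---|
| Handle's far end | rack y about 116–117 mm | 116 mm when fully home |
| Rod tip, along the rack | y about −83 to −86 mm | below −76 mm |
| Rod tip, sideways | x about −0.5 to −0.7 mm | within ±7 mm |
| Eye alignment, tube_a and tube_b | about 0° and 3° out of line | below 14° |
| Distance from hole place, tube_a and tube_b (at the tops) | about 0.5 and 1.5 mm | below 6 mm |

- **Contact during the job:** the guard on the tool stopped the arm as intended when the handle met the plate, with the shoulder within about 0.5 mm of home. I saw no unexpected contact forces.
- **Disagreement between cameras:** the side camera put the handle about 5 mm off sideways, where the top camera put it at 0. The side camera sees only one face of the handle, so I trusted the top view.
- **Not checked directly:** the tip's surface points read about 115 mm, which fits the required 107–121 mm, but I did not fit its exact axis height. I also did not re-measure the salt shaker or jam jar; the arm's path stayed clear of both.

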